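Finished plaque off the work stand into the empty tray

TASK

The plaque on the sloping work stand is finished. Swing the stand's lever fully aside so that it no longer overlaps the plaque, then lift the plaque off and put it lying flat, picture up, on the floor of the empty one of the two plywood trays, letting it go only when it is down inside the tray walls. Do not disturb the round piece in the other tray or the things lying about on the table.

Things in the scene. Friction and masses are not known exactly. Their poses are not given: they have to be found in the camera images.
- plaque: Finished plaque: rectangular wooden block with a paper picture on its face, 130 (x) x 60 (y) x 20 mm (z), 0.07-0.14 kg. Origin: centre of its underside; z out of the picture. Starts on the stand's slope, x up the slope, its lower end at the ledge, on two runners that hold it 12 mm off the board; both long sides are free, so fingers can straddle the 60 mm width.
- stand: Fixed plywood stand, footprint 200 x 150 mm. Origin: centre of its underside; z up. Its 220 x 150 mm board slopes 35 degrees, low in front (-x), high behind (+x, upper edge 149 mm up). The plaque's underside is centred about 90 mm above the origin. The ledge at the plaque's foot is 80 mm wide and stands 26 mm off the board.
- lever (a joint): Angle (rad) of the flat steel lever on a pivot at the slope's top, axis square to the slope. 0: points straight down the slope, 3 mm over the upper part of the plaque. Starts at 0 to 0.3. Growing: free end swings to the stand's -y side; clear of the plaque from about 1.1, stop at 1.6. Light friction (about 1.5 N at the knob); stays where left.
- knob (a point): Grip point on the lever's wooden knob, a round post of 16 mm diameter standing square to the slope, 47 mm tall above the lever bar, 65 mm from the pivot axis. The point is on the post's axis, 24 mm above the bar, 23 mm below the post's top. The bar is 16 mm wide and 8 mm thick. The point turns with the lever: z along the post, -x from pivot to knob.
- pivot (a point): Point on the lever's pivot axis level (along the slope's normal) with the knob point; its z is the axis, square to the slope. The pivot lies 28 mm up the slope from the plaque's upper end.
- empty_tray: The empty tray: fixed open plywood box, outside 185 mm (x) by 135 mm (y) by 55 mm high, walls and floor 6 mm. Origin: centre of its underside; z up.
- full_tray: The other tray, of the same make and size, with the round piece lying in it. Fixed. Origin: centre of its underside.
- disc: Finished round wooden piece, 90 mm diameter, 18 mm thick, lying in the other tray. To be left alone. Origin: centre of its underside.
- jar: Closed jar, 56 mm diameter, 60 mm tall, loose bystander. Origin: centre of its underside.
- foam: Grey foam sanding block 90 x 55 x 25 mm, loose bystander. Origin: centre of its underside.
- tape: Roll of tape lying flat, 100 mm diameter, 24 mm high, loose bystander. Origin: centre of its underside.
- cup: White cup, 70 mm diameter, 110 mm tall, loose bystander. Origin: centre of its underside.
- brush: Paint brush 180 mm long lying along its x, loose bystander. Origin: on the table below its middle.
- pad: Sponge pad 90 x 60 x 30 mm, loose bystander. Origin: centre of its underside.
There are look-alikes about, which are no part of the job. What is shaped like the stand but orange is not meant. Leave any red look-alike of the plaque alone.

How it is judged:
By the outcome, as a careful person would: the job done as asked, in the order asked, and still so for the second after the job is handed in, with the robot touching nothing.
It also fails if it takes over 58 s, if anything falls off the work surface, if the arm or the gripper's body presses on something with over 40 N, if the wrist force passes 120 N, or if a joint passes its speed limit or range.

ROBOT

A 7-joint arm with a two-finger parallel gripper is mounted at the origin on the work surface. World frame = base frame: x ahead of the robot, y to its left, z up, the work surface at z = 0. Lengths are in m, angles in rad, forces in N, time in s.
With the tool pointing down it reaches from about 0.425 to 0.95 m from the base axis. Payload 4.7 kg.
Tool frame: the origin (TCP) lies midway between the tips of the shut fingers; the grasp point (between the pads) lies 19 mm behind it; z points along the fingers, y is the line along which they close (so a half turn about z gives the same grasp; the last joint's range is limited). The gripper opens to 87 mm and grips with 3 to 60 N. Pads are 19 mm wide; open, the fingers measure 117 mm over their backs; the gripper's body (75 mm by 190 mm) begins 51 mm behind the grasp point.
Start: joints at [1.122, 0.469, -0.049, 1.532, 0.024, 1.141, -0.082], TCP at [0.275, -0.616, 0.223] pointing down, gripper open.
Joint ranges: [-2.59, 2.59], [-0.33, 1.99], [-1.39, 1.29], [0.1, 2.45], [-1.04, 4.18], [0.21, 1.99], [-2.66, 2.66]. Speed limits (rad/s): [2.57, 2.57, 3.14, 3.14, 3.14, 3.14, 3.14].

INTERFACE

Orientations are given as a rotation vector (axis times angle).
In Python, from bench import ctrl, vision gives the robot as it stands. The module is installed in compiled form; this text tells all that it offers.
- The arm moves only by the tool step_arm, never from a script. Its argument "targets" is a list of rows, each a list of 4 numbers: the shift along the tool's x, y, z in m, then the turn about the tool's z in degrees. In form: [[tx, ty, tz, spin], ...]. A call has 1 to 8 rows; each row is the pose to reach, as a shift and turn from the pose commanded when the call began, along the tool's axes at that moment; what a row does not reach only later rows make up. A row lasts 1/10 s, in which the tool goes at most 50 mm and 8.59 degrees, less where a joint would pass 70% of its speed; a pose out of reach is approached as far as the arm can. A call with a gripper value outside its range is refused whole. "hand" is the opening, from -1 (shut) to 1 (fully open), so that 0 is half open, set as the call begins (left out, the last holds). The fingers move at their own pace and stop on an object; the grip force is fixed at half the most. Time passes only in rows, so rows that repeat a pose let the fingers close. It gives the time, the measured TCP pose, the force, the opening and the grip force at its end, in the units of the state.
- ctrl.get_state(): the state, without advancing time (a new reading comes with each control period).
- vision.get_image(name): name is "scene" or "top" or "wrist"; returns a dict with "img" (420x560x3 uint8, blue, green, red), "z_map" (420x560 float32, m along the optical axis (not along the pixel's ray), 0 where there is no reading), "fov_y" (degrees; the focal length in pixels is half the picture's height over the tangent of half this angle, whatever the lens; pixels are square), "cx", "cy" (the principal point, pixels), "camera_from_world" (4x4, takes a point from world to camera coordinates). Camera axes: x right, y down, z forward; pixel columns grow to the right and rows downward; lengths in m; the calibration is good to about 2 mm. A picture is of the moment at which its call begins.
- ctrl.close_job(): hands the job in; it is judged then, once.
Trained networks look in the newest picture that a camera, given by its name, has taken for a name from the list of things; names that differ only in an ending like _2 or _b are one class to them, and where a whole thing is asked for, a point or a joint stands for the part that bears it (a point fixed in the world has none). Each returns a list of dicts, best first, with "conf" (0 to 1); they miss things now and then, are a little off and sometimes report something else, mostly with a low value. They report only what shows in the picture. A call takes as long as a camera call. They do not tell look-alikes from the thing itself.
- vision.spot_in(thing, camera): "box" ([left, top, width, height] in pixels, round what is visible of it).
The state is a dict: "time_s": time; "joints": joint angles; "joint_vel": joint speeds; "joint_efforts": joint torques, N m; "tcp_pos": TCP position; "tcp_rot": TCP orientation; "wrist_force": force on the tool from outside, world axes, zero at the start; "ft_torque": the same for the moment, N m; "gripper_width": finger opening in m; "gripper_force": force on a finger pad.
Only numpy, scipy, OpenCV 4.12 (cv2) and the standard library are available. Lean on these libraries where they do the work, as an engineer would, in place of code of your own. Each camera call takes 0.05 s, during which the arm holds its last target. There are 200 camera calls.

## Working session

There is one attempt and no reset: what is moved stays moved. The work goes in short steps, Python scripts to look and compute and a tool call to move; the robot and the scene stay as the last step left them, time stands still between calls to the robot, and variables do not carry over. Pictures are saved under pics/ and viewed, at most 10 in all, crops included, and the job is handed in when it is done.

Besides the shell and the picture viewer there is one more tool, called in YAML: its name, and indented under it one key for each argument. step_arm: Moves the arm, as the interface text tells. Its arguments: {"type":"object","properties":{"targets":{"type":"array","items":{"type":"array","items":{"type":"number"}}},"hand":{"type":"number"}},"required":["targets"]}

```bash
mkdir -p pics; cat > h.py <<'E'
import numpy as np, cv2
from scipy.spatial.transform import Rotation as R
from bench import ctrl, vision
def look(n, save=None):
    d=vision.get_image(n)
    if save: cv2.imwrite('pics/'+save,d['img'])
    return d
def cloud(d):
    z=d['z_map']; h,w=z.shape; f=h/2/np.tan(np.radians(d['fov_y']/2))
    v,u=np.mgrid[:h,:w]
    P=np.stack([(u-d['cx'])/f*z,(v-d['cy'])/f*z,z],-1)
    T=np.linalg.inv(d['camera_from_world'])
    W=P@T[:3,:3].T+T[:3,3]; W[z==0]=np.nan
    return W
def proj(d,p):
    f=d['img'].shape[0]/2/np.tan(np.radians(d['fov_y']/2))
    T=d['camera_from_world']; c=T[:3,:3]@np.array(p)+T[:3,3]
    return f*c[0]/c[2]+d['cx'], f*c[1]/c[2]+d['cy']
E
python3 - <<'E'
from h import *
a=look('scene'); b=look('top')
cv2.imwrite('pics/s1.png',a['img']); cv2.imwrite('pics/t1.png',b['img'])
np.savez('top1.npz',W=cloud(b)); np.savez('sc1.npz',W=cloud(a))
for d,n in((a,'scene'),(b,'top')):
    W=cloud(d)
    for t in ['plaque','stand','knob','pivot','empty_tray','disc','jar','foam','tape','cup','brush','pad']:
        for r in vision.spot_in(t,n)[:3]:
            x=r['box']; u,v=int(x[0]+x[2]/2),int(x[1]+x[3]/2)
            print(n,t,[round(i) for i in x],round(r['conf'],2),W[min(v,419),min(u,559)].round(3))
print(ctrl.get_state())
E
```

```text
scene plaque [320, 340, 64, 65] 0.8 [0.594 0.511 0.022]
scene plaque [312, 252, 50, 28] 0.55 [0.51  0.321 0.118]
scene stand [399, 264, 111, 99] 0.78 [0.368 0.54  0.105]
scene stand [279, 236, 100, 97] 0.6 [0.545 0.345 0.1  ]
scene knob [307, 233, 34, 24] 0.75 [0.432 0.148 0.018]
scene knob [437, 271, 47, 23] 0.7 [ 0.196  0.412 -0.001]
scene pivot [441, 276, 44, 16] 0.67 [ 0.194  0.42  -0.002]
scene pivot [306, 235, 38, 25] 0.52 [0.432 0.152 0.014]
scene empty_tray [206, 146, 64, 44] 0.96 [ 0.468 -0.358  0.003]
scene disc [218, 226, 32, 17] 0.62 [ 0.632 -0.003  0.026]
scene jar [227, 260, 19, 35] 0.87 [0.702 0.18  0.049]
scene foam [254, 183, 30, 23] 0.91 [ 0.458 -0.133  0.025]
scene tape [176, 200, 31, 26] 0.78 [ 0.694 -0.197 -0.002]
scene tape [209, 146, 61, 42] 0.42 [ 0.462 -0.361  0.003]
scene cup [235, 278, 34, 55] 0.74 [0.722 0.315 0.095]
scene brush [276, 243, 58, 35] 0.74 [0.583 0.298 0.15 ]
scene pad [167, 174, 21, 19] 0.81 [ 0.692 -0.33   0.028]
scene pad [307, 230, 34, 27] 0.3 [0.431 0.141 0.02 ]
top plaque [121, 188, 45, 17] 0.72 [0.589 0.497 0.023]
top plaque [194, 199, 
[... 1275 characters left out ...]
7,  0.46858313, -0.04859639,  1.53248895,  0.02410941,
        1.14102942, -0.08225729]), 'joint_vel': array([ 1.61218536e-04, -1.36643470e-05,  1.29791592e-03, -2.36571250e-03,
        1.83600109e-03,  2.22047169e-03,  6.41828212e-04]), 'joint_efforts': array([ 1.24256323e-03, -5.07829571e+01, -8.08580965e-02, -2.36453265e+01,
       -6.15463173e-02,  3.11612128e-02,  8.03584399e-08]), 'tcp_pos': array([ 0.27515968, -0.6163865 ,  0.22258891]), 'tcp_rot': array([3.07255627e+00, 6.54659423e-01, 6.95303926e-05]), 'wrist_force': array([ 0.52908468, -0.2323046 , -0.63738661]), 'ft_torque': array([-0.04384545,  0.00216541, -0.00875152]), 'gripper_force': 0.0, 'gripper_width': 0.08707075447308087}
```

View pictures.

```bash
python3 - <<'E'
import cv2
a=cv2.imread('pics/t1.png')
cv2.imwrite('pics/t1c.png',cv2.resize(a[120:350,80:300],None,fx=3.5*.72,fy=3.5*.72,interpolation=cv2.INTER_CUBIC))
E
```

```text
(no output)
```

View pics/t1.png

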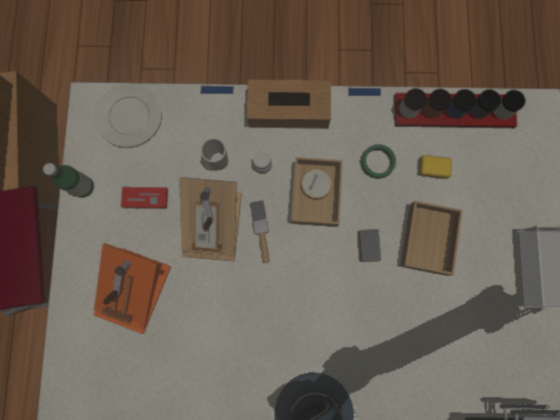

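View pics/t1c.png

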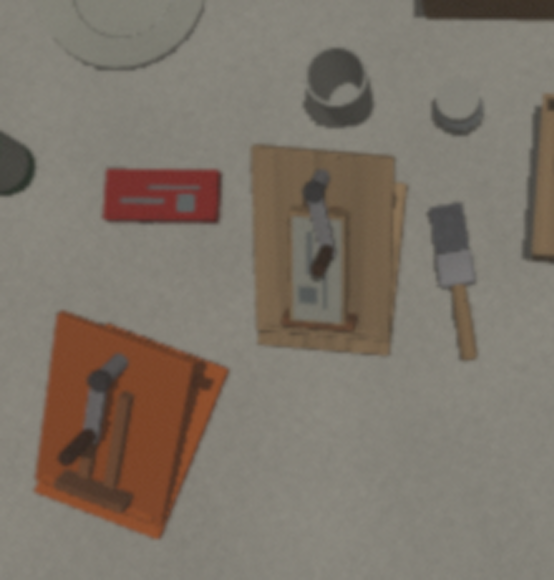

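Candidates: plywood stand at top (210,220), which carries the pale plaque and is the one meant; the orange stand at (130,288) and the red plaque at (144,197) are decoys. The empty tray is at (432,238); the one at (317,192) holds the disc. The enlarged crop confirms this. Next I'll fit the stand and tray geometry.

```bash
python3 - <<'E'
from h import *
T=np.load('top1.npz')['W']; S=np.load('sc1.npz')['W']
P=np.concatenate([T.reshape(-1,3),S.reshape(-1,3)]); src=np.r_[np.zeros(T[...,0].size),np.ones(S[...,0].size)]
ok=np.isfinite(P[:,0]); P=P[ok];src=src[ok]
m=(P[:,0]>.38)&(P[:,0]<.64)&(P[:,1]>.19)&(P[:,1]<.38)&(P[:,2]>.03)&(P[:,2]<.24)
Q=P[m];s=src[m];print(len(Q),s.mean())
rng=np.random.default_rng(0)
for k in (0,1):
    q=Q[s==k];best=0
    for _ in range(3000):
        a,b,c=q[rng.choice(len(q),3,False)];n=np.cross(b-a,c-a);l=np.linalg.norm(n)
        if l<1e-4: continue
        n/=l*np.sign(n[2]); 
        if n[2]<.7 or n[2]>.92: continue
        i=abs((q-a)@n)<.003
        if i.sum()>best: best=i.sum();bi=i
    q2=q[bi];c=q2.mean(0);n=np.linalg.svd(q2-c)[2][2];n*=np.sign(n[2])
    print('plane',k,best,c.round(4),n.round(3),'tilt',np.degrees(np.arccos(n[2])).round(1),'yaw(up)',np.degrees(np.arctan2(-n[1],-n[0])).round(1))
# trays: wall tops
for nm,(x0,x1,y0,y1) in dict(empty=(.36,.62,-.46,-.2),full=(.46,.75,-.12,.1)).items():
    for k,W in ((0,T),(1,S)):
        q=W.reshape(-1,3);q=q[np.isfinite(q[:,0])]
        i=(q[:,0]>x0)&(q[:,0]<x1)&(q[:,1]>y0)&(q[:,1]<y1)&(q[:,2]>.044)&(q[:,2]<.066)
        print(nm,k,i.sum(),cv2.minAreaRect(q[i][:,:2].astype(np.float32)*1000))
E
```

```text
7739 0.49101951156480167
plane 0 2141 [0.5349 0.2955 0.0997] [-0.571  0.04   0.82 ] tilt 34.9 yaw(up) -4.0
plane 1 1453 [0.55   0.3225 0.1055] [-0.565  0.049  0.823] tilt 34.6 yaw(up) -5.0
empty 0 703 ((478.0448913574219, -324.81719970703125), (138.68751525878906, 186.18641662597656), 79.40714263916016)
empty 1 475 ((479.0744934082031, -325.3321533203125), (148.99452209472656, 187.1951446533203), 79.48490905761719)
full 0 565 ((607.6377563476562, -0.7995681762695312), (135.1293182373047, 186.3639373779297), 86.9585189819336)
full 1 734 ((609.3825073242188, -2.5071563720703125), (145.8781280517578, 186.93679809570312), 86.91355895996094)
```

View pics/s1.png

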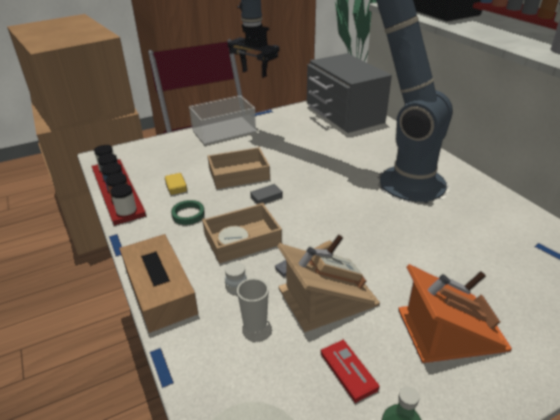

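```bash
python3 - <<'E'
from h import *
T=np.load('top1.npz')['W']; S=np.load('sc1.npz')['W']
yaw=np.radians(-4.5);t=np.radians(35)
ex=np.array([np.cos(yaw)*np.cos(t),np.sin(yaw)*np.cos(t),np.sin(t)]);ey=np.array([-np.sin(yaw),np.cos(yaw),0]);n=np.cross(ex,ey)
for k,W in ((0,T),(1,S)):
    q=W.reshape(-1,3);q=q[np.isfinite(q[:,0])]
    c0=np.array([[.5349,.2955,.0997],[.55,.3225,.1055]][k])
    m=(q[:,0]>.36)&(q[:,0]<.66)&(q[:,1]>.17)&(q[:,1]<.41)&(q[:,2]>.02)
    q=q[m];O=np.array([.5349,.2955,.0997]);L=(q-c0);h=L@n
    a=np.c_[(q-O)@ex,(q-O)@ey]
    print(k,'board xr',np.percentile(a[abs(h)<.005],[1,99],axis=0).round(3))
    for lo,hi,nm in((.026,.037,'plaq'),(.05,.1,'knob')):
        i=(h>lo)&(h<hi)&(abs(a[:,0])<.13)&(abs(a[:,1])<.09)
        print(nm,i.sum(),cv2.minAreaRect((a[i]*1000).astype(np.float32)), 'med',np.median(np.c_[a[i],h[i]],0).round(4),'hmax',np.percentile(h[i],98).round(3))
        if nm=='knob':
            H=h[i];A=a[i]
            for z in np.arange(.05,.1,.01):
                j=(H>z)&(H<z+.01); 
                if j.sum(): print(z.round(2),j.sum(),A[j].mean(0).round(3),A[j].min(0).round(3),A[j].max(0).round(3))
E
```

```text
0 board xr [[-0.13  -0.073]
 [ 0.088  0.075]]
plaq 836 ((-17.87787628173828, -0.8985481262207031), (74.5066146850586, 176.25289916992188), 89.20711517333984) med [-0.0425  0.0033  0.0324] hmax 0.036
knob 72 ((-1.654306411743164, -12.783624649047852), (15.007221221923828, 15.987568855285645), 39.17497634887695) med [ 0.0019 -0.0143  0.082 ] hmax 0.094
0.05 12 [ 0.002 -0.015] [-0.005 -0.021] [ 0.006 -0.007]
0.06 11 [ 0.003 -0.015] [-0.004 -0.02 ] [ 0.006 -0.007]
0.07 11 [ 0.003 -0.014] [ 0.001 -0.021] [ 0.006 -0.007]
0.08 25 [-0.    -0.013] [-0.01 -0.02] [ 0.007 -0.006]
0.09 13 [-0.001 -0.014] [-0.009 -0.02 ] [ 0.006 -0.01 ]
1 board xr [[-0.122 -0.069]
 [ 0.089  0.077]]
plaq 565 ((-15.072349548339844, -0.1549530029296875), (65.57080841064453, 174.42080688476562), 87.98876953125) med [-0.0273  0.0102  0.0323] hmax 0.036
knob 129 ((0.22220420837402344, -11.789748191833496), (14.994786262512207, 16.733007431030273), 0.7426260709762573) med [ 0.0029 -0.0081  0.0715] hmax 0.091
0.05 28 [ 0.002 -0.009] [-0.005 -0.019] [ 0.007 -0.003]
0.06 31 [ 0.002 -0.009] [-0.007 -0.017] [ 0.008 -0.004]
0.07 31 [ 0.002 -0.009] [-0.005 -0.018] [ 0.007 -0.004]
0.08 31 [ 0.002 -0.01 ] [-0.007 -0.02 ] [ 0.008 -0.004]
0.09 8 [-0.    -0.011] [-0.004 -0.02 ] [ 0.004 -0.005]
```

```bash
cat >> h.py <<'E'
yaw=np.radians(-4.5);t=np.radians(35)
ex=np.array([np.cos(yaw)*np.cos(t),np.sin(yaw)*np.cos(t),np.sin(t)]);ey=np.array([-np.sin(yaw),np.cos(yaw),0]);n=np.cross(ex,ey)
O=np.array([.5349,.2955,.0997])
def sp(x,y,h): return O+x*ex+y*ey+h*n
def knob(th,h,piv=(.063,.002)): return sp(piv[0]-.065*np.cos(th),piv[1]-.065*np.sin(th),h)
def go(targets,p=None,rv=None):
    "rows for world targets (x,y,z,toolx yaw deg)"
    s=ctrl.get_state(); M=R.from_rotvec(s['tcp_rot'] if rv is None else rv).as_matrix(); p=s['tcp_pos'] if p is None else p
    y0=np.degrees(np.arctan2(M[1,0],M[0,0])); print('yaw',y0.round(2),'pos',p.round(4),'j7',s['joints'][6].round(2))
    for q in targets: print((M.T@(np.array(q[:3])-p)).round(4), round(-((q[3]-y0+180)%360-180),2))
E
python3 - <<'E'
from h import *
k=knob(.2,.065);k2=knob(.2,.075)
print('knob',k,k2,'top',knob(.2,.09),'plaq',sp(-.03,.002,.022))
st=np.array([k2[0],k2[1],k[2]])+.038*ey
print('start',st)
go([(.5,-.3,.3,-4.5),(.56,0,.3,-4.5),(*st[:2],.28,-4.5),(*st,-4.5)])
E
```

```text
knob [0.49630102 0.28759055 0.1525409 ] [0.49058294 0.28804057 0.16073242] top [0.48200582 0.28871561 0.1730197 ] plaq [0.49797833 0.30041198 0.10051405]
start [0.49356439 0.32592343 0.1525409 ]
yaw 24.06 pos [ 0.2752 -0.6164  0.2226] j7 -0.08
[ 0.3343 -0.1973 -0.0774] 28.56
[ 0.5114 -0.4467 -0.0774] 28.56
[ 0.5835 -0.7714 -0.0575] 28.56
[ 0.5835 -0.7714  0.07  ] 28.56
```

step_arm:
  targets:
    - [0.334,-0.197,-0.077,28.56]
    - [0.334,-0.197,-0.077,28.56]
    - [0.334,-0.197,-0.077,28.56]
    - [0.334,-0.197,-0.077,28.56]
    - [0.334,-0.197,-0.077,28.56]
    - [0.334,-0.197,-0.077,28.56]
    - [0.334,-0.197,-0.077,28.56]
    - [0.334,-0.197,-0.077,28.56]
  hand: -1

```text
time_s: 2.1
tcp_pos: [0.5011, -0.298, 0.3004]
tcp_rot: [3.139, -0.122, 0.002]
wrist_force: [1.0, -0.7, 0.4]
gripper_width: 0.0313
gripper_force: 0.0
```

```bash
python3 - <<'E'
from h import *
go([(.56,0,.3,-4.5),(.494,.326,.28,-4.5),(.494,.326,.153,-4.5)])
E
```

```text
yaw -4.44 pos [ 0.5011 -0.298   0.3004] j7 -1.21
[ 0.0356 -0.3017  0.0004] 0.06
[-0.0555 -0.6216  0.0203] 0.06
[-0.0556 -0.6216  0.1473] 0.06
```

step_arm:
  targets:
    - [0.006,-0.05,0,0]
    - [0.012,-0.1,0,0]
    - [0.018,-0.15,0,0]
    - [0.024,-0.2,0,0]
    - [0.03,-0.25,0,0]
    - [0.035,-0.3,0,0]
    - [0.028,-0.35,0.0,0]
    - [0.014,-0.4,0.0,0]

```text
time_s: 2.9
tcp_pos: [0.5463, 0.0951, 0.2996]
tcp_rot: [-3.139, 0.124, -0.001]
wrist_force: [0.8, 0.5, 0.4]
gripper_width: 0.0004
gripper_force: 0.0
```

step_arm:
  targets:
    - [-0.014,-0.05,0.01,0]
    - [-0.029,-0.1,0.02,0]
    - [-0.042,-0.15,0.02,0]
    - [-0.056,-0.2,0.02,0]
    - [-0.07,-0.222,0.02,0]
    - [-0.07,-0.222,0.02,0]
    - [-0.07,-0.222,0.02,0]

```text
time_s: 3.6
tcp_pos: [0.4933, 0.3205, 0.2795]
tcp_rot: [3.139, -0.12, 0.0]
wrist_force: [0.7, -0.4, 0.7]
gripper_width: 0.0004
gripper_force: 0.0
```

```bash
python3 - <<'E'
from h import *
d=look('wrist','w1.png')
print(ctrl.get_state()['gripper_width'])
go([(.494,.326,.28,-4.5),(.494,.326,.153,-4.5)])
E
```

```text
0.0005610738895467223
yaw -4.55 pos [0.4942 0.319  0.2794] j7 -2.43
[-0.0007 -0.007  -0.0006] -0.05
[-0.0008 -0.0071  0.1264] -0.05
```

View pics/w1.png

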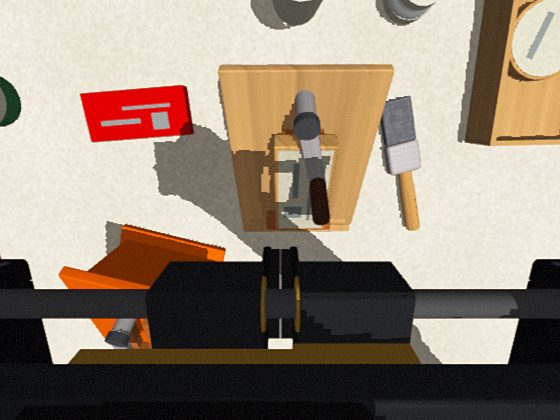

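Wrist view: the post's top is at about (320,185) and the shut fingers at (281,260) are on its +y side. I'll descend beside the post.

step_arm:
  targets:
    - [-0.001,-0.007,0.03,0]
    - [-0.001,-0.007,0.07,0]
    - [-0.001,-0.007,0.11,0]
    - [-0.001,-0.007,0.126,0]
    - [-0.001,-0.007,0.126,0]

```text
time_s: 4.15
tcp_pos: [0.493, 0.3234, 0.1506]
tcp_rot: [3.134, -0.129, -0.007]
wrist_force: [-0.4, 0.2, 0.1]
gripper_width: 0.0003
gripper_force: 0.0
```

step_arm:
  targets:
    - [0,0.008,0,0]
    - [0,0.016,0,0]
    - [0.003,0.028,-0.002,0]
    - [0.005,0.034,-0.004,0]
    - [0.008,0.04,-0.006,0]
    - [0.015,0.05,-0.011,0]
    - [0.021,0.056,-0.015,0]
    - [0.021,0.056,-0.015,0]

```text
time_s: 4.95
tcp_pos: [0.5118, 0.2679, 0.1694]
tcp_rot: [3.139, -0.128, 0.004]
wrist_force: [0.2, 0.1, -0.3]
gripper_width: 0.0005
gripper_force: 0.0
```

```bash
python3 - <<'E'
from h import *
d=look('wrist','w2.png'); b=look('top')
W=cloud(b).reshape(-1,3);W=W[np.isfinite(W[:,0])];L=np.c_[(W-O)@ex,(W-O)@ey,(W-O)@n]
i=(L[:,2]>.05)&(L[:,2]<.1)&(abs(L[:,0])<.1)&(abs(L[:,1])<.1)
print(i.sum(),L[i][:12].round(3)); go([])
E
```

```text
0 []
yaw -4.56 pos [0.5104 0.2688 0.1687] j7 -2.38
```

View pics/w2.png

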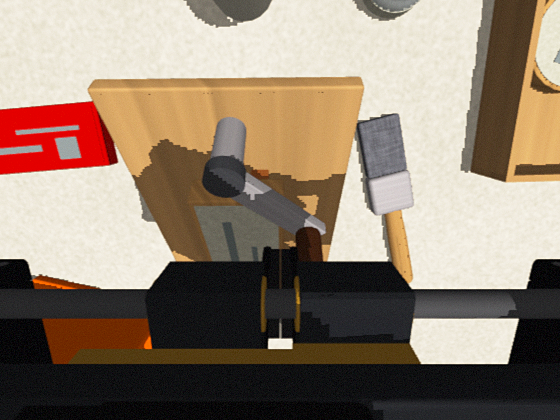

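Lever is at about 0.9 with the post at (310,240), just right of the fingers. Next I'll push from the front side.

```bash
python3 - <<'E'
from h import *
d=look('wrist');W=cloud(d)
L=np.stack([(W-O)@ex,(W-O)@ey,(W-O)@n],-1)
q=L[110:200,190:260].reshape(-1,3);q=q[(q[:,2]>.02)]
print('hub',np.nanpercentile(q,[2,50,98],axis=0).round(3))
q=L[225:258,296:322].reshape(-1,3);q=q[(q[:,2]>.05)];print('knob',np.nanpercentile(q,[2,50,98],axis=0).round(3))
u=np.array([np.cos(yaw),np.sin(yaw),0])
def f(th,back):
    a=knob(th,.09);c=knob(th,.075);return np.array([a[0],a[1],c[2]])-back*u
w0=f(.9,.035);w0=w0-ey*.004
p=ctrl.get_state()['tcp_pos']
a=p+ey*.012; b=w0+ey*((a-w0)@ey); 
L=[a,b,w0,f(.9,.016)-ey*.004]+[f(x,.0155) for x in(1.1,1.3,1.45,1.52)]
go([(*x,-4.5) for x in L])
E
```

```text
hub [[ 0.031 -0.017  0.021]
 [ 0.062 -0.002  0.041]
 [ 0.071  0.023  0.043]]
knob [[ 0.017 -0.053  0.05 ]
 [ 0.021 -0.046  0.057]
 [ 0.034 -0.038  0.068]]
yaw -4.51 pos [0.51   0.2691 0.1685] j7 -2.38
[-0.    -0.012 -0.   ] -0.01
[-0.0453 -0.012  -0.0056] -0.01
[-0.0453  0.0247 -0.0056] -0.01
[-0.0263  0.0247 -0.0056] -0.01
[-0.0169  0.0277 -0.0119] -0.01
[-0.007   0.0324 -0.0188] -0.01
[ 0.0009  0.0343 -0.0243] -0.01
[ 0.0046  0.0347 -0.0269] -0.01
```

step_arm:
  targets:
    - [0,-0.012,0,0]
    - [-0.025,-0.012,-0.006,0]
    - [-0.047,-0.012,-0.006,0]
    - [-0.047,0.01,-0.006,0]
    - [-0.047,0.026,-0.006,0]
    - [-0.047,0.026,-0.006,0]

```text
time_s: 5.7
tcp_pos: [0.4613, 0.245, 0.1743]
tcp_rot: [3.137, -0.128, 0.0]
wrist_force: [0.3, -0.3, -0.3]
gripper_width: 0.0003
gripper_force: 0.0
```

step_arm:
  targets:
    - [0.019,0,0,0]
    - [0.025,0.002,-0.004,0]
    - [0.03,0.003,-0.007,0]
    - [0.035,0.005,-0.01,0]
    - [0.04,0.008,-0.014,0]
    - [0.045,0.009,-0.017,0]
    - [0.05,0.009,-0.02,0]
    - [0.05,0.009,-0.02,0]

```text
time_s: 6.5
tcp_pos: [0.5103, 0.2333, 0.1945]
tcp_rot: [3.137, -0.126, -0.003]
wrist_force: [-3.6, -2.6, 1.6]
gripper_width: 0.0006
gripper_force: 1.9
```

step_arm:
  targets:
    - [-0.01,0,-0.01,0]
    - [-0.04,0,-0.03,0]
    - [-0.08,-0.02,-0.07,0]
    - [-0.09,-0.06,-0.1,0]
    - [-0.09,-0.06,-0.1,0]
  hand: 1

```text
time_s: 7.0
tcp_pos: [0.4237, 0.3085, 0.3004]
tcp_rot: [-3.13, 0.11, -0.013]
wrist_force: [-1.2, 0.3, 0.2]
gripper_width: 0.0325
gripper_force: 0.0
```

```bash
python3 - <<'E'
from h import *
d=look('wrist','w3.png'); W=cloud(d); np.save('w3.npy',W)
L=np.stack([(W-O)@ex,(W-O)@ey,(W-O)@n],-1).reshape(-1,3)
i=(L[:,2]>.055)&(L[:,2]<.1)&(abs(L[:,0])<.12)&(abs(L[:,1])<.12)
print(i.sum(),np.percentile(L[i],[2,50,98],axis=0).round(3)); go([])
i=(L[:,2]>.027)&(L[:,2]<.036)&(L[:,0]>-.09)&(L[:,0]<.04)&(abs(L[:,1])<.045)
print('plaq',i.sum(),np.percentile(L[i],[1,50,99],axis=0).round(3),cv2.minAreaRect((L[i][:,:2]*1000).astype(np.float32)))
E
```

```text
783 [[ 0.05  -0.072  0.056]
 [ 0.061 -0.064  0.083]
 [ 0.064 -0.058  0.089]]
yaw -4.1 pos [0.4242 0.3071 0.2991] j7 -2.44
plaq 5634 [[-0.088 -0.032  0.028]
 [-0.015 -0.003  0.031]
 [ 0.031  0.027  0.032]] ((-28.815410614013672, -2.7426929473876953), (122.51543426513672, 60.05229187011719), 0.24110010266304016)
```

View pics/w3.png

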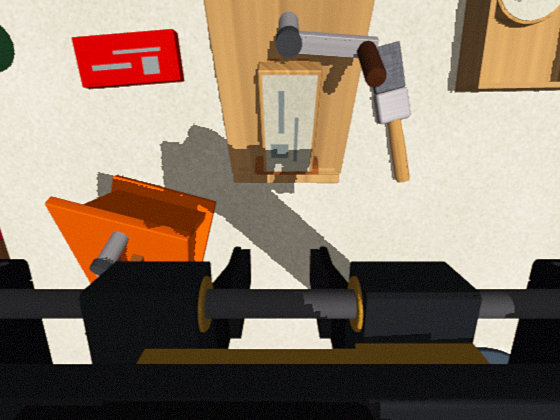

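Lever now points sideways, with the knob at (372,62) and the angle at about 1.5. The plaque is clear at (290,118). Next is the straddle.

```bash
python3 - <<'E'
from h import *
g=sp(-.0645,-.0027,.022)-[0,0,.008];print(g)
go([(g[0],g[1],.27,-4.5),(*g,-4.5)])
E
```

```text
[0.46943594 0.29794378 0.07272566]
yaw -4.1 pos [0.4242 0.3071 0.2991] j7 -2.44
[0.0456 0.0062 0.0294] 0.4
[0.0443 0.0077 0.2267] 0.4
```

step_arm:
  targets:
    - [0.045,0.006,0.03,0.4]
    - [0.045,0.006,0.06,0.4]
    - [0.045,0.006,0.06,0.4]
    - [0.045,0.006,0.06,0.4]
  hand: 1

```text
time_s: 7.45
tcp_pos: [0.4691, 0.2915, 0.2343]
tcp_rot: [3.138, -0.135, -0.002]
wrist_force: [-0.4, -0.0, -0.2]
gripper_width: 0.0685
gripper_force: 0.0
```

```bash
python3 - <<'E'
from h import *
go([(.4694,.2979,.0727,-4.5)])
d=look('wrist','w4.png')
W=cloud(d);L=np.stack([(W-O)@ex,(W-O)@ey,(W-O)@n],-1).reshape(-1,3)
i=(L[:,2]>.027)&(L[:,2]<.036)&(L[:,0]>-.09)&(L[:,0]<.04)&(abs(L[:,1])<.045)
print('plaq',i.sum(),np.percentile(L[i],[1,50,99],axis=0).round(3))
E
```

```text
yaw -4.91 pos [0.4691 0.2915 0.2343] j7 -2.43
[ 0.     -0.0065  0.1616] -0.41
plaq 6661 [[-0.088 -0.032  0.028]
 [-0.013 -0.003  0.031]
 [ 0.032  0.026  0.032]]
```

step_arm:
  targets:
    - [0,-0.006,0,-0.4]
    - [0,-0.006,0.03,-0.4]
    - [0,-0.006,0.06,-0.4]
    - [0,-0.006,0.09,-0.4]
    - [0,-0.006,0.12,-0.4]
    - [0,-0.006,0.145,-0.4]
    - [0,-0.006,0.161,-0.4]
    - [0,-0.006,0.161,-0.4]

```text
time_s: 8.3
tcp_pos: [0.469, 0.2979, 0.0727]
tcp_rot: [3.138, -0.121, -0.003]
wrist_force: [-0.7, 0.6, 0.4]
gripper_width: 0.0868
gripper_force: 0.0
```

step_arm:
  targets:
    - [0,0,0,0]

```text
time_s: 8.4
tcp_pos: [0.4705, 0.2989, 0.0748]
tcp_rot: [-3.138, 0.122, -0.003]
wrist_force: [-1.1, -1.0, 0.0]
gripper_width: 0.0867
gripper_force: 0.0
```

step_arm:
  targets:
    - [0,0,0,0]
    - [0,0,0,0]
    - [0,0,0,0]
    - [0,0,0,0]
    - [0,0,0,0]
    - [0,0,0,0]
    - [0,0,0,0]
    - [0,0,0,0]
  hand: -1

```text
time_s: 9.2
tcp_pos: [0.4702, 0.2977, 0.0739]
tcp_rot: [-3.139, 0.124, -0.001]
wrist_force: [-0.8, 0.1, 5.1]
gripper_width: 0.0597
gripper_force: 30.0
```

step_arm:
  targets:
    - [0,0,-0.01,0]
    - [0,0,-0.03,0]
    - [0,0,-0.06,0]
    - [0,0,-0.1,0]
    - [0,0,-0.14,0]
    - [0,0,-0.17,0]
    - [0,0,-0.19,0]
    - [0,0,-0.19,0]

```text
time_s: 10.0
tcp_pos: [0.471, 0.2988, 0.2668]
tcp_rot: [-3.136, 0.123, -0.008]
wrist_force: [0.9, -0.1, -1.5]
gripper_width: 0.0603
gripper_force: 30.0
```

```bash
python3 - <<'E'
from h import *
s=ctrl.get_state();print(s['gripper_width'],s['gripper_force'],s['wrist_force'])
go([(.55,.05,.27,-4.5),(.52,-.2,.27,-10.6),(.478,-.325,.2,-10.6)])
d=look('wrist','w5.png')
E
```

```text
0.06030519844731144 29.99638080596924 [ 0.88012555 -0.06826822 -1.47592797]
yaw -4.51 pos [0.471  0.2988 0.2668] j7 -2.42
[ 0.0983  0.2418 -0.0036] -0.01
[ 0.088   0.4934 -0.0046] 6.09
[0.0556 0.6216 0.0648] 6.09
```

View pics/w5.png

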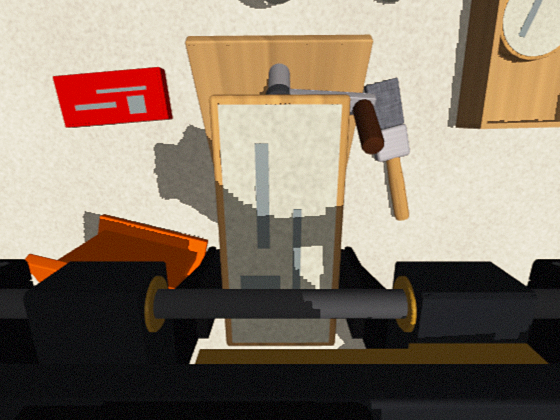

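Picture shows the plaque held between the fingers with both long sides at (215/350, ~200), clear of the lever. I'll carry it over.

step_arm:
  targets:
    - [0.02,0.045,0,0]
    - [0.04,0.09,0,0]
    - [0.06,0.135,0,0]
    - [0.08,0.18,0,0]
    - [0.09,0.225,0,0]
    - [0.095,0.27,0,0]
    - [0.095,0.315,0,0]
    - [0.095,0.36,0,0]

```text
time_s: 10.85
tcp_pos: [0.5349, -0.0706, 0.2613]
tcp_rot: [-3.139, 0.124, 0.006]
wrist_force: [1.0, -0.5, -0.3]
gripper_width: 0.0598
gripper_force: 30.0
```

```bash
python3 - <<'E'
from h import *
s=ctrl.get_state();print(s['gripper_width'],s['gripper_force'])
go([(.4465,-.319,.24,-10.6)])
E
```

```text
0.05977772877500726 29.998806416988373
yaw -4.51 pos [ 0.5349 -0.0706  0.2613] j7 -1.66
[-0.0685  0.2546  0.0216] 6.09
```

step_arm:
  targets:
    - [-0.008,0.045,0,1]
    - [-0.02,0.09,0,2]
    - [-0.032,0.135,0.005,3.5]
    - [-0.044,0.18,0.01,5]
    - [-0.056,0.22,0.015,6.1]
    - [-0.068,0.254,0.02,6.1]
    - [-0.068,0.254,0.02,6.1]
    - [-0.068,0.254,0.02,6.1]

```text
time_s: 11.65
tcp_pos: [0.4472, -0.3166, 0.2415]
tcp_rot: [-3.126, 0.294, 0.005]
wrist_force: [0.2, 1.8, -0.2]
gripper_width: 0.0596
gripper_force: 30.0
```

```bash
python3 - <<'E'
from h import *
go([(.4465,-.319,.024,-10.6)])
d=look('wrist','w6.png')
W=cloud(d).reshape(-1,3);W=W[np.isfinite(W[:,0])]
i=(abs(W[:,2]-.053)<.006)&(abs(W[:,0]-.48)<.12)&(abs(W[:,1]+.325)<.13)
print(cv2.minAreaRect((W[i][:,:2]*1000).astype(np.float32)))
E
```

```text
yaw -10.73 pos [ 0.4472 -0.3166  0.2415] j7 -1.25
[0.0005 0.0028 0.2175] -0.13
((478.9624328613281, -327.7686767578125), (135.18539428710938, 184.14993286132812), 79.54227447509766)
```

View pics/w6.png

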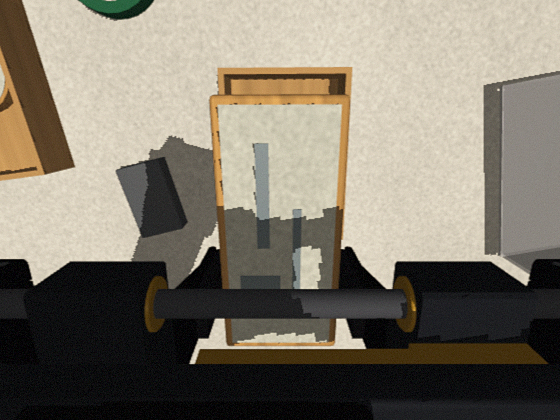

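Tray rim (218–352, 68) is centred under the held plaque at image column ≈282. I'll lower it.

step_arm:
  targets:
    - [0,0.002,0.04,0]
    - [0,0.002,0.08,0]
    - [0,0.002,0.12,0]
    - [0,0.002,0.155,0]
    - [0,0.002,0.18,0]
    - [0,0.002,0.2,0]
    - [0,0.002,0.21,0]
    - [0,0.002,0.21,0]

```text
time_s: 12.5
tcp_pos: [0.4481, -0.3167, 0.0322]
tcp_rot: [-3.127, 0.287, 0.004]
wrist_force: [0.4, 0.6, 0.0]
gripper_width: 0.0599
gripper_force: 30.0
```

step_arm:
  targets:
    - [0,0,0.003,0]
    - [0,0,0.005,0]
    - [0,0,0.007,0]
    - [0,0,0.009,0]
    - [0,0,0.009,0]

```text
time_s: 13.0
tcp_pos: [0.4482, -0.3186, 0.0246]
tcp_rot: [3.128, -0.291, 0.0]
wrist_force: [-0.6, -0.4, -0.6]
gripper_width: 0.0599
gripper_force: 30.0
```

step_arm:
  targets:
    - [0,0,0.002,0]
    - [0,0,0.003,0]
    - [0,0,0.004,0]
    - [0,0,0.006,0]
    - [0,0,0.006,0]

```text
time_s: 13.5
tcp_pos: [0.4481, -0.3184, 0.0182]
tcp_rot: [-3.128, 0.29, 0.001]
wrist_force: [0.5, 0.1, -0.5]
gripper_width: 0.0594
gripper_force: 30.0
```

```bash
cat > tilt.py <<'E'
from h import *
d=look('wrist'); W=cloud(d)
for c in (250,270,290,310):
    print(c,[W[r,c].round(3).tolist() for r in (110,160,210,250)])
print(ctrl.get_state()['tcp_pos'].round(4))
E
python3 tilt.py
```

```text
250 [[0.53, -0.322, 0.039], [0.509, -0.317, 0.037], [0.487, -0.313, 0.037], [0.467, -0.308, 0.036]]
270 [[0.528, -0.33, 0.038], [0.508, -0.326, 0.038], [0.485, -0.322, 0.036], [0.465, -0.318, 0.036]]
290 [[0.527, -0.339, 0.038], [0.506, -0.335, 0.037], [0.483, -0.331, 0.036], [0.463, -0.327, 0.036]]
310 [[0.525, -0.347, 0.038], [0.505, -0.344, 0.037], [0.481, -0.34, 0.036], [0.462, -0.337, 0.036]]
[ 0.4482 -0.3185  0.0184]
```

The plaque has swung level in the grip, with its top at 37 mm and its underside 10 mm above the floor. I'll lower the remaining distance.

step_arm:
  targets:
    - [0,0,0.003,0]
    - [0,0,0.006,0]
    - [0,0,0.008,0]
    - [0,0,0.01,0]
    - [0,0,0.01,0]

```text
time_s: 14.05
tcp_pos: [0.4487, -0.3186, 0.0091]
tcp_rot: [3.128, -0.29, 0.001]
wrist_force: [0.1, 0.4, 3.1]
gripper_width: 0.0599
gripper_force: 30.0
```

```bash
python3 tilt.py; python3 -c "
from h import *
print(ctrl.get_state()['wrist_force'])"
```

```text
250 [[0.531, -0.322, 0.025], [0.51, -0.317, 0.026], [0.487, -0.313, 0.026], [0.467, -0.308, 0.027]]
270 [[0.529, -0.33, 0.028], [0.508, -0.326, 0.027], [0.485, -0.322, 0.026], [0.465, -0.318, 0.027]]
290 [[0.528, -0.339, 0.026], [0.507, -0.335, 0.027], [0.483, -0.331, 0.026], [0.464, -0.327, 0.027]]
310 [[0.526, -0.347, 0.026], [0.505, -0.344, 0.027], [0.482, -0.34, 0.026], [0.462, -0.337, 0.026]]
[ 0.4487 -0.3186  0.009 ]
[-0.6073349   0.02863384  4.27948424]
```

step_arm:
  targets:
    - [0,0,0,0]
    - [0,0,0,0]
    - [0,0,0,0]
    - [0,0,0,0]
    - [0,0,0,0]
    - [0,0,0,0]
  hand: 0.65

```text
time_s: 14.7
tcp_pos: [0.4482, -0.3186, 0.0085]
tcp_rot: [-3.128, 0.29, 0.0]
wrist_force: [-0.4, 0.6, -0.1]
gripper_width: 0.0716
gripper_force: 0.0
```

step_arm:
  targets:
    - [0,0,-0.01,0]
    - [0,0,-0.03,0]
    - [0,0,-0.06,0]
    - [0,0,-0.1,0]
    - [0,0,-0.15,0]
    - [0,0,-0.2,0]
    - [0,0,-0.2,0]

```text
time_s: 15.4
tcp_pos: [0.4523, -0.321, 0.217]
tcp_rot: [3.121, -0.29, 0.022]
wrist_force: [0.2, 0.2, -0.4]
gripper_width: 0.0723
gripper_force: 0.0
```

```bash
python3 tilt.py; python3 -c "
from h import *
look('wrist','w7.png')
b=look('top','t2.png')
a=cv2.imread('pics/w7.png'); cv2.imwrite('pics/f.png',np.hstack([cv2.resize(a,(400,300)),cv2.resize(b['img'],(400,300))]))"
```

```text
250 [[0.545, -0.307, 0.006], [0.493, -0.297, 0.024], [0.433, -0.283, 0.007], [0.4, -0.28, 0.052]]
270 [[0.541, -0.329, 0.006], [0.489, -0.319, 0.027], [0.433, -0.308, 0.027], [0.395, -0.301, 0.052]]
290 [[0.537, -0.35, 0.005], [0.485, -0.34, 0.026], [0.429, -0.33, 0.026], [0.392, -0.323, 0.053]]
310 [[0.533, -0.372, 0.005], [0.478, -0.363, 0.006], [0.419, -0.354, 0.005], [0.387, -0.344, 0.053]]
[ 0.4503 -0.3198  0.2133]
```

View pics/f.png

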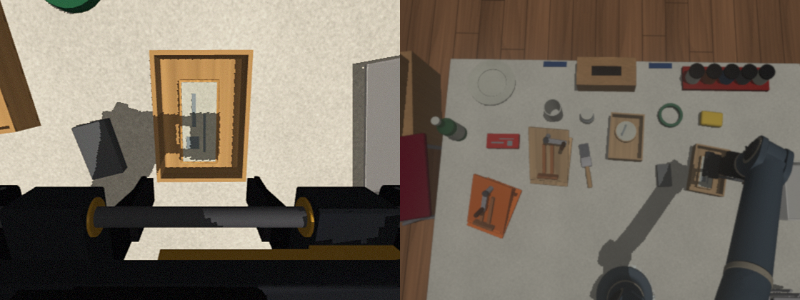

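The plaque lies flat, picture up, in the tray (left half, 198,120). The lever is aside and the bystanders are where they were.

```bash
python3 -c "
from bench import ctrl
print(ctrl.close_job())"
```

```text
the job is handed in; nothing more can be done
None
```

The lever is swung aside to about 1.5 rad, the plaque lies flat with its picture up on the floor of the empty tray, nothing else was disturbed in the final pictures, and the job was handed in at about 16 s.

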